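# Raise the tube plate with its cam lever and hold it up

## Task

The steel canister is weighing down the white tube plate of the lifter: pick it up by its black handle and set it down upright, without dropping it, on the round blue mat, and let it go. Then take the red handle of the cam lever and swing the lever up until it stands straight up, where the cam lifts the plate highest (further on, the plate sinks again), and keep hold of it there: a spring pulls the lever back, so finish still holding the lever straight up. Leave everything else on the bench where it is.

Things in the scene. Friction and masses are not known exactly. Their poses are not given: they have to be found in the camera images.
- lifter: Fixed tube lifter: aluminium foot 140 x 150 x 6 mm with a blue rack base (128 x 86 mm, top 52 mm above the bench) and the cam lever on its +y side. Origin: under the centre of the rack base, on the bench; z up, x along the rack's long side. It can stand left or right on the bench (it swaps places with the mat), turned up to 0.4 rad.
- plate_top (a point): Centre of the upper face of the white tube plate (120 x 78 mm, 6 mm thick, with 96 pink tubes), 75 mm above the bench when lowered. An aluminium strip over the cam stands up to 13 mm above it along its +y edge, from y = 39 to 61 mm in the lifter's frame.
- tube_plate (a joint): Lift of the tube plate in m: 0 lowered, 0.022 at its highest; it follows the cam and is driven only by the lever.
- cam_lever (a joint): Angle of the cam lever in rad about the lifter's +y axis (horizontal) through point cam_pivot. 0: at rest, the lever lies towards the lifter's -x side, 0.22 rad above level. It grows as the handle swings up; at 1.35 the lever stands straight up and the plate is highest; beyond that the plate sinks again, to the stop at 2.1. A spring always pulls it back to 0: 2 to 5 N at the handle, plate and lever weight included.
- handle (a point): Middle of the part of the lever's red handle to be gripped: a round bar 18 mm thick and 72 mm long, parallel to the lifter's y axis (this point is its centre; free on the +y side, the 12 mm steel arm joins at its -y end, 41 mm from this point). It moves on an arc of radius 115 mm about point cam_pivot in the lifter's x-z plane and is 67 mm above the bench at rest, 157 mm when the lever stands straight up. The bar turns with the lever and can turn between gripping fingers.
- cam_pivot (a point): Point on the lever's axis of rotation, in the same plane as point handle: at x = 20 mm, y = 124 mm, z = 42 mm in the lifter's frame. Fixed.
- canister: Loose steel canister with a blue band, 76 mm across and 82 mm high, about 0.5 kg, starting on the white tube plate. Origin: centre of its underside; z up. Over its flat top stands a fixed black handle: a bar along its y axis (see point canister_bar) on two 6 mm uprights at y = -34 and +34 mm.
- canister_bar (a point): Middle of the canister's handle bar, 130 mm above its underside: the bar is 12 mm wide (x) and 12 mm high, 74 mm long along the canister's y; 62 mm free between the uprights, 42 mm free below the bar. Grip it from above across its 12 mm.
- mat: Fixed round blue mat, 170 mm across, 5 mm thick. Origin: centre of its underside; its upper face is 5 mm above the bench.
- amber_bottle: Bystander, leave alone: closed amber reagent bottle with blue cap, 66 mm across, 130 mm high, behind the work area. Origin: centre of its underside.
- media_jar: Bystander, leave alone: glass jar with orange cap, 72 mm across, 100 mm high, behind the work area. Origin: centre of its underside.
- tip_box: Bystander, leave alone: pipette tip box with blue lid, 87 x 126 x 82 mm, behind the work area. Origin: centre of its underside.
- beaker: Bystander, leave alone: glass beaker, 68 mm across, 85 mm high, at the robot's right. Origin: centre of its underside.
- timer: Bystander, leave alone: white bench timer, 60 x 70 x 18 mm, at the robot's left. Origin: centre of its underside.
- petri_dish: Bystander, leave alone: closed petri dish, 56 mm across, 14 mm high, between and beyond the lifter and the mat. Origin: centre of its underside.
- marker: Bystander, leave alone: marker pen lying on the bench, about 115 mm long, 15 mm thick, near the robot. Origin: centre of its underside.
Mind the look-alikes: they are no part of the job. Leave any purple look-alike of the canister alone.

How it is judged (in metres and radians):
On the way, in this order (a step that is already met when the one before it is completed fails the run):
1. the canister is lifted clear of the tube plate (z of canister in the frame of lifter above 0.09 m and contact force between the fingers and canister above 0.5 N), for 0.1 s.
2. the canister stands upright on the blue mat, let go (horizontal distance between canister and mat below 0.055 m and height (world z) of canister below 0.011 m and angle between canister's own z axis and vertical below 0.1 rad and linear speed of canister below 0.03 m/s and contact force between the fingers and canister below 0.1 N), for 0.3 s.
3. the cam lever is held straight up by the fingers, the plate at its highest (value of joint cam_lever between 1.21 and 1.49 rad and value of joint tube_plate above 0.0205 m and contact force between the fingers and cam_lever above 1 N and contact force between canister and cam_lever below 0.1 N and velocity of joint cam_lever between -0.1 and 0.1 rad/s), for 0.5 s.
At the end, for the whole second after the job is handed in: Fingers hold the lever (over 1 N), at rest, within 0.14 rad (8 degrees) of straight up, plate raised over 20.5 mm; the canister, let go and clear of the lever, stands upright (0.1 rad) at rest on the mat, centre within 55 mm of the mat's centre (all of step 2 and all of step 3); the arm keeps its last pose, push and grip.
It fails at once if the canister is dropped: falls faster than 0.6 m/s out of the fingers (linear speed of canister above 0.6 m/s and contact force between the fingers and canister below 0.1 N).
It fails at once if the canister is tipped by more than 0.7 rad (angle between canister's own z axis and vertical above 0.7 rad).
It fails at once if one of the other things on the bench is moved by more than 40 mm (distance of any of amber_bottle, media_jar, tip_box, beaker, timer, petri_dish, marker from where it was at the start of the episode above 0.04 m).
It also fails if it takes over 58 s, if anything falls off the work surface, if the arm or the gripper's body presses on something with over 40 N, if the wrist force passes 120 N, or if a joint passes its speed limit or range.

## Robot

A 6-joint arm with a two-finger parallel gripper is mounted at the origin on the work surface. World frame = base frame: x ahead of the robot, y to its left, z up, the work surface at z = 0. Lengths are in mm, angles in rad, forces in N, time in s.
With the tool pointing down it reaches from about 350 to 975 mm from the base axis. Payload 7.1 kg.
Tool frame: the origin (TCP) lies between the finger pads; the fingertips stand 19 mm ahead of it and the grasp point (between the pads) is the TCP (ctrl.tcp_to_tips is the distance from the TCP to the fingertips, in mm); z points along the fingers, y is the line along which they close (so a half turn about z gives the same grasp; the last joint's range is limited). The gripper opens to 88 mm and grips with 3 to 60 N. Pads are 20 mm wide; open, the fingers measure 115 mm over their backs; the gripper's body (75 mm by 178 mm) begins 61 mm behind the grasp point.
Start: joints at [1.158, 0.423, 1.63, -0, 1.089, -0.019], TCP at [239.78, 577.157, 241.675] pointing down, gripper open.
Joint ranges: [-3, 3], [-0.9, 2.11], [0.09, 2.58], [-1.31, 4.45], [0.11, 2.69], [-2.54, 2.54]. Speed limits (rad/s): [2.39, 2.39, 3.01, 3.14, 3.14, 3.14].

## Interface

Orientations are given as a rotation vector (axis times angle).
In Python, from workcell import status, optics, ctrl gives the robot as it stands. The module is installed in compiled form; this text tells all that it offers.
- The arm moves only by the shell command python3 -m inch 'ROWS'. ROWS is JSON, a list that holds one entry, the list of rows, each a list of 7 numbers: the shift along the tool's x, y, z in mm, then the turn, a rotation vector about the tool's x, y, z in rad, then the opening in per cent of the stroke, from 0 (shut) to 100 (fully open). A call has 1 to 20 rows; each row is the pose to reach, as a shift and turn from the pose commanded when the call began, along the tool's axes at that moment; what a row does not reach only later rows make up. A row lasts 1/10 s, in which the tool goes at most 50 mm and 8.59 degrees, less where a joint would pass 70% of its speed; a pose out of reach is approached as far as the arm can. A call with a gripper value outside its range is refused whole. The fingers move at their own pace and stop on an object; the grip force is fixed at half the most. Time passes only in rows, so rows that repeat a pose let the fingers close. It gives the time, the measured TCP pose, the force, the opening and the grip force at its end, in the units of the state.
- status.get_obs(): the state, without advancing time (a new reading comes with each control period).
- optics.get_image(name): name is "scene" or "top" or "wrist"; returns a dict with "frame" (480x640x3 uint8, red, green, blue), "fx", "fy", "cx", "cy" (pixels), "rvec" (rotation vector, rad) and "tvec" (3), from world to camera coordinates, as OpenCV has them; the wrist camera has in their place "hand_eye" (4x4, takes a point from camera to tool coordinates, whose origin is the TCP and whose axes are the flange's). Camera axes: x right, y down, z forward; pixel columns grow to the right and rows downward; lengths in mm; the calibration is good to about 2 mm. A picture is of the moment at which its call begins: read the wrist's pose just before it. There is no depth.
- ctrl.close_job(): hands the job in; it is judged then, once.
The state is a dict: "t": time; "qpos": joint angles; "qvel": joint speeds; "joint_torque": joint torques, N m; "ee_pos": TCP position; "orientation": TCP orientation; "ft_force": force on the tool from outside, world axes, zero at the start; "moment": the same for the moment, N m; "width": finger opening in mm; "grasp_force": force on a finger pad.
Only numpy, scipy, OpenCV 4.12 (cv2) and the standard library are available. Lean on these libraries where they do the work, as an engineer would, in place of code of your own. Each camera call takes 0.05 s, during which the arm holds its last target. There are 200 camera calls.

## Working session

There is one attempt and no reset: what is moved stays moved. The work goes in short steps, Python scripts to look and compute and a shell command to move; the robot and the scene stay as the last step left them, time stands still between calls to the robot, and variables do not carry over. Pictures are saved under pics/ and viewed, at most 10 in all, crops included, and the job is handed in when it is done.

```bash
mkdir -p pics
python3 - <<'E'
from workcell import status, optics
import cv2,pickle
o=status.get_obs();print(o)
for n in("scene","top"):
    d=optics.get_image(n);pickle.dump(d,open(n+".pkl","wb"));cv2.imwrite(f"pics/{n}0.png",d["frame"][:,:,::-1])
    print(n,d["fx"],d["rvec"],d["tvec"])
E
```

```text
{'t': 0.0, 'qpos': array([ 1.15803817e+00,  4.23858289e-01,  1.63067567e+00, -3.14825667e-06,
        1.08857130e+00, -1.89933008e-02]), 'qvel': array([ 0.00030179, -0.00094082,  0.00108857, -0.00039684,  0.0002265 ,
        0.00056973]), 'joint_torque': array([ 1.51642074e-03, -5.44620574e+01, -2.73672384e+01,  6.44827215e-02,
        2.28204124e-02, -1.20671480e-04]), 'ee_pos': array([239.55895173, 576.70886152, 240.89639806]), 'orientation': array([-6.14470921e-01, -3.08058532e+00,  2.32155474e-03]), 'ft_force': array([-0.32023217, -0.28283902, -0.38135056]), 'moment': array([-0.06033313,  0.04985784, -0.01431922]), 'grasp_force': 0.0, 'width': 87.81825864116009}
scene 605.2916395113941 [ 2.2938707   1.05994086 -0.37899836] [-341.4558256  -287.47650828 1829.05973478]
top 488.53447271824996 [ 2.14912428 -2.13401037  0.1643897 ] [ -14.16218597  608.22018077 1471.008551  ]
```

View pics/scene0.png

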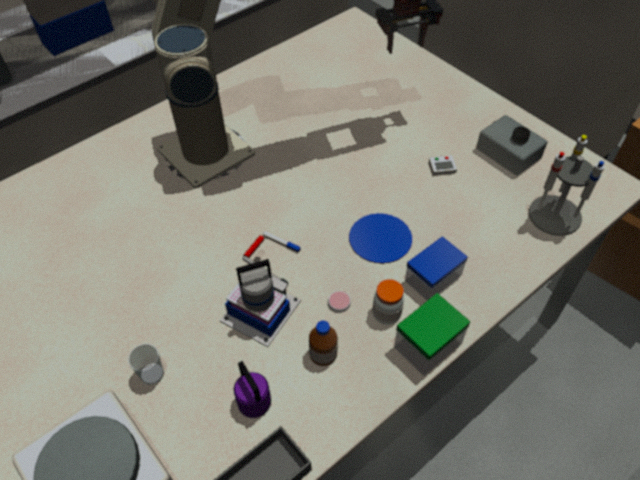

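View pics/top0.png

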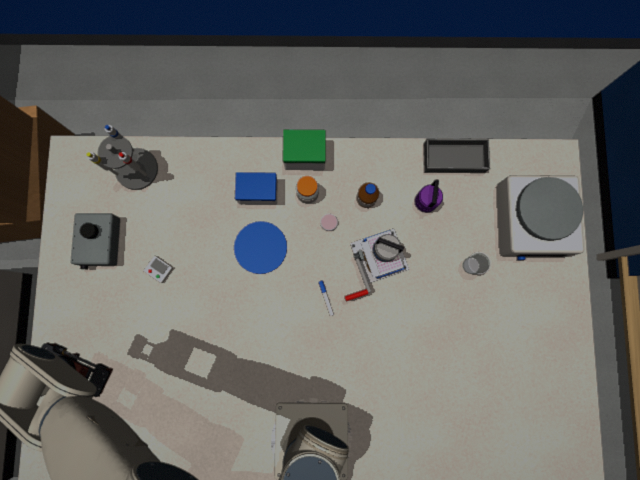

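The scene view shows the steel canister on the lifter at (257,285), the red handle at (254,246), the mat at (380,238) and the purple look-alike at (252,393). In the top view these are at (387,247), (356,295), (261,247) and (429,197). The steel canister with the blue band standing on the white plate fits the description; the purple one on the bench does not. I'll enlarge to confirm.

```bash
cat > h.py <<'E'
import numpy as np,cv2,pickle
from scipy.spatial.transform import Rotation as R
def ray(d,u,v,T=None):
    c=np.array([(u-d["cx"])/d["fx"],(v-d["cy"])/d["fy"],1.])
    if "rvec" in d:
        M=R.from_rotvec(np.ravel(d["rvec"])).as_matrix();return -M.T@np.ravel(d["tvec"]),M.T@c
    W=T@d["hand_eye"];return W[:3,3],W[:3,:3]@c
def plane(d,u,v,z,T=None):
    o,r=ray(d,u,v,T);return o+r*(z-o[2])/r[2]
def tri(*rs):
    A=0;b=0
    for o,r in rs:
        r=r/np.linalg.norm(r);P=np.eye(3)-np.outer(r,r);A=A+P;b=b+P@o
    p=np.linalg.solve(A,b)
    return p,[np.linalg.norm(np.cross(p-o,r/np.linalg.norm(r))) for o,r in rs]
def blob(f,lo,hi,box=None):
    h=cv2.cvtColor(f,cv2.COLOR_RGB2HSV);m=cv2.inRange(h,lo,hi)
    if box: z=np.zeros_like(m);a,b,c,e=box;z[b:e,a:c]=m[b:e,a:c];m=z
    n,l,s,c=cv2.connectedComponentsWithStats(m);k=1+s[1:,4].argmax();return c[k],s[k],l==k
def pose(o):
    T=np.eye(4);T[:3,:3]=R.from_rotvec(o["orientation"]).as_matrix();T[:3,3]=o["ee_pos"];return T
E
python3 - <<'E'
from h import *
S,T=[pickle.load(open(n+".pkl","rb")) for n in("scene","top")]
bl=((105,150,80),(125,255,255));rd=((0,180,80),(5,255,255))
for d,n,b,r in((S,'s',(340,205,420,265),(235,225,270,262)),(T,'t',(225,215,295,280),(335,280,375,310))):
    c,s,_=blob(d["frame"],*bl,b);print(n,'mat',c,s,plane(d,*c,5))
    c,s,_=blob(d["frame"],*rd,r);print(n,'red',c,s,plane(d,*c,67))
    (S if n=='s' else T)['r']=c
print(tri(ray(S,*S['r']),ray(T,*T['r'])))
a=cv2.resize(S["frame"][225:345,205:315],None,fx=4,fy=4,interpolation=2)
b=cv2.resize(T["frame"][225:315,335:425],None,fx=4,fy=4,interpolation=2)
b=cv2.copyMakeBorder(b,0,120,0,0,0)
cv2.imwrite("pics/crop1.png",np.hstack([a,b])[:,:,::-1])
E
```

```text
s mat [380.27373824 237.84901625] [ 350  214   62   49 2338] [587.97245316 167.85516864   5.        ]
s red [253.98230088 245.85840708] [245 236  19  21 113] [ 432.39561359 -127.20062278   67.        ]
t mat [260.12278177 247.26235012] [ 235  222   52   52 2085] [582.71657037 166.98874164   5.        ]
t red [356.35576923 294.73076923] [345 290  23  11 104] [ 432.3283859  -133.37599445   67.        ]
(array([ 433.58850364, -130.85043413,   70.91937904]), [np.float64(2.6098187922259344), np.float64(2.6098187922259592)])
```

View pics/crop1.png

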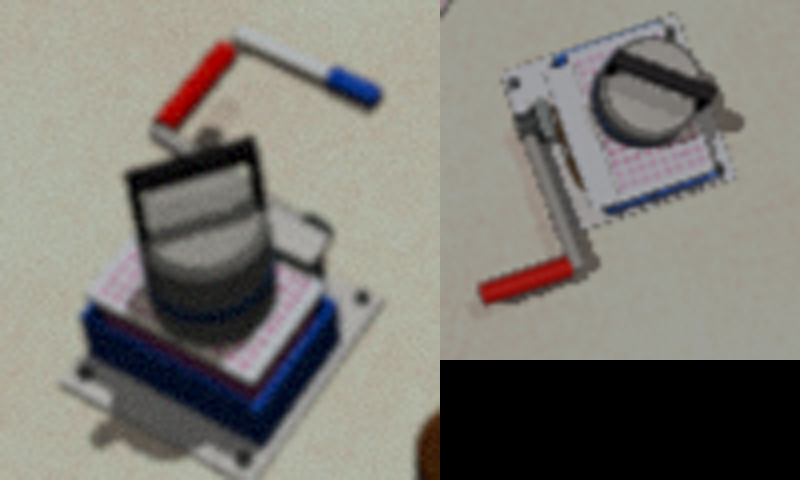

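The crop confirms it: a steel canister with a blue band stands on the tube plate, and its black bar runs between crop points (128,172)–(258,147) in the scene view and (612,58)–(715,95) in the top view. The red handle's free end is toward +y, next to the marker. Next I'll triangulate.

Run:
```python
from h import *
from workcell import status
S,T=[pickle.load(open(n+".pkl","rb")) for n in("scene","top")]
s=lambda x,y:ray(S,205+x/4,225+y/4)
t=lambda x,y:ray(T,335+(x-440)/4,225+y/4)
# scene left end = nearer right in top? list both
a,ra=tri(s(133,175),t(612,60));b,rb=tri(s(252,150),t(612,60))
c,rc=tri(s(252,150),t(711,95));d,rd=tri(s(133,175),t(711,95))
for q in((a,ra),(b,rb),(c,rc),(d,rd)):print(q)
P=[tri(s(230,50),t(483,294))]+[tri(s(165,122),t(568,266))]
print('red ends',P)
o=status.get_obs();print(pose(o).round(3))
```

```text
(array([ 564.8017575 , -212.38847755,  194.24555211]), [np.float64(32.030742676527304), np.float64(32.03074267652725)])
(array([ 579.9860087 , -182.91482712,  199.14261173]), [np.float64(0.8948684569298956), np.float64(0.8948684569297186)])
(array([ 572.9086157 , -218.90015204,  222.60680857]), [np.float64(35.60204547659637), np.float64(35.60204547659633)])
(array([ 555.92555131, -247.49870904,  208.78331944]), [np.float64(3.4853035071015914), np.float64(3.4853035071016434)])
red ends [(array([422.94654453, -98.14017551,  67.3772373 ]), [np.float64(3.8840906736496184), np.float64(3.8840906736496077)]), (array([ 443.72731579, -162.83632095,   68.75059211]), [np.float64(2.9384683263918974), np.float64(2.938468326391923)])]
[[-9.23000e-01  3.84000e-01 -1.00000e-03  2.39600e+02]
 [ 3.84000e-01  9.23000e-01 -1.00000e-03  5.76726e+02]
 [ 0.00000e+00 -1.00000e-03 -1.00000e+00  2.40980e+02]
 [ 0.00000e+00  0.00000e+00  0.00000e+00  1.00000e+00]]
```

```bash
python3 -m inch '[[[0,0,-60,0,0,0,100],[-600,-600,-79,0,0,1.53,100],[-607,-605,-79,0,0,1.53,100],[-607,-605,-79,0,0,1.53,100],[-607,-605,-79,0,0,1.53,100],[-607,-605,-79,0,0,1.53,100],[-607,-605,-79,0,0,1.53,100],[-607,-605,-79,0,0,1.53,100],[-607,-605,-79,0,0,1.53,100],[-607,-605,-79,0,0,1.53,100],[-607,-605,-79,0,0,1.53,100],[-607,-605,-79,0,0,1.53,100],[-607,-605,-79,0,0,1.53,100],[-607,-605,-79,0,0,1.53,100],[-607,-605,-79,0,0,1.53,100],[-607,-605,-79,0,0,1.53,100],[-607,-605,-79,0,0,1.53,100],[-607,-605,-79,0,0,1.53,100],[-607,-605,-79,0,0,1.53,100],[-607,-605,-79,0,0,1.53,100]]]'
python3 - <<'E'
from h import *
from workcell import status,optics
o=status.get_obs();d=optics.get_image("wrist");o=dict(o);d["T"]=pose(o);pickle.dump(d,open("w1.pkl","wb"))
print(o["t"],o["qpos"].round(3),pose(o).round(3),d["hand_eye"].round(2),d["fx"])
cv2.imwrite("pics/w1.png",d["frame"][:,:,::-1])
E
```

```text
t: 2.1
ee_pos: [568.0, -215.6, 319.8]
orientation: [-2.578, -1.793, 0.001]
ft_force: [0.4, 0.1, 0.5]
width: 88.0
grasp_force: 0.0
2.1 [-0.382  0.321  1.594  0.     1.228 -0.027] [[ 3.48000e-01  9.37000e-01 -1.00000e-03  5.68006e+02]
 [ 9.37000e-01 -3.48000e-01  1.00000e-03 -2.15558e+02]
 [ 0.00000e+00 -1.00000e-03 -1.00000e+00  3.19809e+02]
 [ 0.00000e+00  0.00000e+00  0.00000e+00  1.00000e+00]] [[   0.     -0.96   -0.27   73.52]
 [   1.      0.     -0.      0.53]
 [   0.     -0.27    0.96 -143.41]
 [   0.      0.      0.      1.  ]] 370.59747345337144
```

View pics/w1.png

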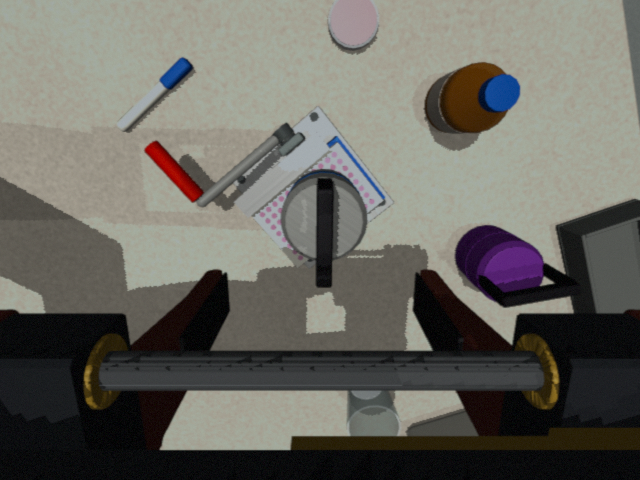

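The wrist view shows the bar at u≈324, running from v=180 to 285 and aligned with the tool x axis. The red handle runs from (150,146) to (199,198).

Run:
```python
from h import *
T=pickle.load(open("top.pkl","rb"));w=pickle.load(open("w1.pkl","rb"))
M=w["T"]
for uv,tt in(((324,181),(612,60)),((324,283),(711,95))):
    p=tri(ray(w,*uv,M),ray(T,335+(tt[0]-440)/4,225+tt[1]/4));print(p, plane(w,*uv,209,M))
    print('tool',np.linalg.inv(M)@[*plane(w,*uv,209,M),1])
c,s,m=blob(w["frame"],(0,180,80),(5,255,255),(130,120,220,220))
print(c,plane(w,*c,67,M),tri(ray(w,*c,M),ray(T,356.36,294.73)))
y,x=np.nonzero(m);L=cv2.fitLine(np.float32(np.c_[x,y]),2,0,.01,.01).ravel();k=(np.c_[x,y]-c)@L[:2]
e=[plane(w,*(c+L[:2]*q),67,M) for q in(k.min(),k.max())];v=e[1]-e[0];print(e,np.linalg.norm(v),np.arctan2(v[1],v[0])-np.pi/2)
```

```text
(array([ 583.07030576, -184.46855071,  175.60308168]), [np.float64(2.2005985535133954), np.float64(2.2005985535133465)]) [ 584.43369797 -178.14945204  209.        ]
tool [ 40.76488035   2.53758698 110.81380025   1.        ]
(array([ 556.22106693, -253.29590516,  196.13480893]), [np.float64(0.6904132584524205), np.float64(0.6904132584525091)]) [ 558.43661593 -248.72793839  209.        ]
tool [-34.44904826   2.72656007 110.79821664   1.        ]
[172.88246628 170.49036609] [ 432.6164432  -129.50622413   67.        ] (array([ 432.77683762, -131.4042584 ,   68.79650116]), [np.float64(1.901753258215797), np.float64(1.9017532582158305)])
[array([421.43603313, -96.45920476,  67.        ]), array([ 444.57204795, -164.84456137,   67.        ])] 72.1930203021341 -2.8153623950095086
```

```bash
python3 -m inch '[[[3,2.5,40,0,0,0,100],[3,2.5,80,0,0,0,100],[3,2.5,100,0,0,0,100],[3,2.5,110,0,0,0,100],[3,2.5,114,0,0,0,100],[3,2.5,114,0,0,0,60],[3,2.5,114,0,0,0,30],[3,2.5,114,0,0,0,0],[3,2.5,114,0,0,0,0],[3,2.5,114,0,0,0,0],[3,2.5,114,0,0,0,0],[3,2.5,114,0,0,0,0]]]'
```

```text
t: 3.35
ee_pos: [571.6, -212.6, 206.8]
orientation: [2.577, 1.797, 0.0]
ft_force: [-0.3, -0.6, -0.5]
width: 35.2
grasp_force: 0.0
```

```bash
python3 -m inch '[[[0,0,0,0,0,0,0],[0,0,0,0,0,0,0],[0,0,0,0,0,0,0],[0,0,0,0,0,0,0],[0,0,0,0,0,0,0],[0,0,0,0,0,0,0],[0,0,0,0,0,0,0],[0,0,0,0,0,0,0]]]'
```

```text
t: 4.15
ee_pos: [571.6, -212.5, 206.6]
orientation: [2.577, 1.797, -0.0]
ft_force: [0.0, -0.2, -0.5]
width: 11.9
grasp_force: 30.0
```

```bash
python3 -m inch '[[[0,0,-5,0,0,0,0],[0,0,-12,0,0,0,0],[0,0,-24,0,0,0,0],[0,0,-36,0,0,0,0],[0,0,-48,0,0,0,0],[0,0,-60,0,0,0,0],[0,0,-70,0,0,0,0],[0,0,-76,0,0,0,0],[0,0,-80,0,0,0,0],[0,0,-80,0,0,0,0],[0,0,-80,0,0,0,0],[0,0,-80,0,0,0,0]]]'
python3 - <<'E'
from h import *
from workcell import status,optics
o=status.get_obs();w=optics.get_image("scene");
cv2.imwrite("pics/lift.png",cv2.resize(w["frame"][170:370,180:440],None,fx=3,fy=3)[:,:,::-1])
M=pose(o);print(o["moment"],M.round(3));e=np.array([585,167.4,0])-[*M[:2,3],0];print(M[:3,:3].T@e)
E
```

```text
t: 5.35
ee_pos: [571.2, -212.4, 286.0]
orientation: [-2.576, -1.796, 0.001]
ft_force: [-0.0, 0.2, -4.9]
width: 11.9
grasp_force: 30.0
[-0.03804296  0.12667652  0.01111775] [[ 3.46000e-01  9.38000e-01 -1.00000e-03  5.71230e+02]
 [ 9.38000e-01 -3.46000e-01  0.00000e+00 -2.12374e+02]
 [-0.00000e+00 -1.00000e-03 -1.00000e+00  2.85999e+02]
 [ 0.00000e+00  0.00000e+00  0.00000e+00  1.00000e+00]]
[ 3.61119695e+02 -1.18365520e+02  1.44261156e-01]
```

View pics/lift.png

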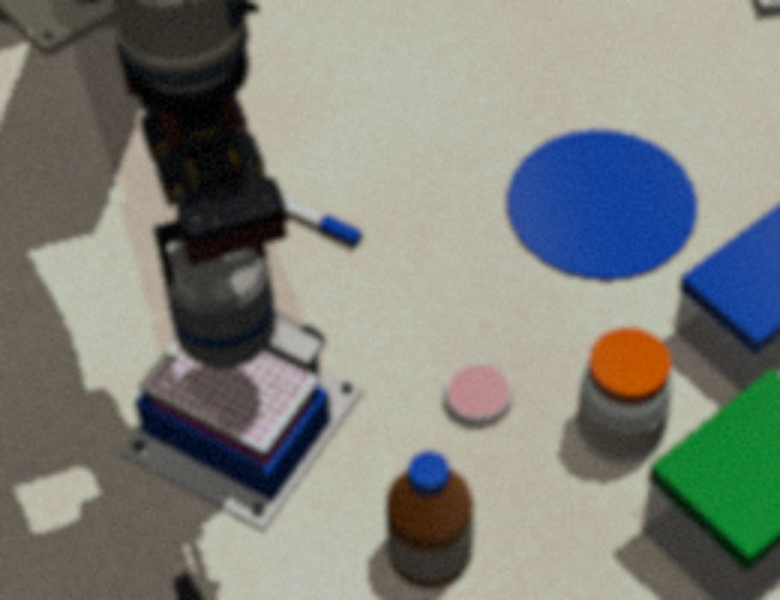

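The canister is held upright and clear of the plate, and the mat is unobstructed. Carry it over at this height.

```bash
python3 -m inch '[[[7,-2,0,0,0,0,0],[22,-7,0,0,0,0,0],[45,-15,0,0,0,0,0],[72,-24,0,0,0,0,0],[100,-33,0,0,0,0,0],[130,-43,0,0,0,0,0],[160,-52,0,0,0,0,0],[190,-62,0,0,0,0,0],[220,-72,0,0,0,0,0],[250,-82,0,0,0,0,0],[280,-92,0,0,0,0,0],[306,-100,0,0,0,0,0],[328,-107,0,0,0,0,0],[345,-113,0,0,0,0,0],[355,-116,0,0,0,0,0],[361,-118,0,0,0,0,0],[361,-118,0,0,0,0,0],[361,-118,0,0,0,0,0],[361,-118,0,0,0,0,0]]]'
python3 -m inch '[[[0,0,8,0,0,0,0],[0,0,24,0,0,0,0],[0,0,42,0,0,0,0],[0,0,60,0,0,0,0],[0,0,78,0,0,0,0],[0,0,96,0,0,0,0],[0,0,112,0,0,0,0],[0,0,124,0,0,0,0],[0,0,132,0,0,0,0],[0,0,137,0,0,0,0],[0,0,140,0,0,0,0],[0,0,142,0,0,0,0],[0,0,142,0,0,0,0],[0,0,142,0,0,0,0]]]'
```

```text
t: 7.3
ee_pos: [585.7, 166.2, 286.7]
orientation: [2.578, 1.796, -0.0]
ft_force: [-0.3, 0.0, -4.6]
width: 11.5
grasp_force: 30.0
t: 8.7
ee_pos: [585.9, 167.1, 145.1]
orientation: [2.577, 1.797, 0.001]
ft_force: [0.0, -1.1, -4.9]
width: 11.9
grasp_force: 30.0
```

```bash
python3 -m inch '[[[0,0,2,0,0,0,0],[0,0,4,0,0,0,0],[0,0,5.5,0,0,0,0],[0,0,6.5,0,0,0,0],[0,0,7,0,0,0,0],[0,0,7,0,0,0,0]]]'
python3 -m inch '[[[0,0,0.5,0,0,0,0],[0,0,1,0,0,0,0],[0,0,1.5,0,0,0,0],[0,0,1.5,0,0,0,0],[0,0,1.5,0,0,0,0]]]'
```

```text
t: 9.3
ee_pos: [585.6, 167.0, 137.6]
orientation: [-2.577, -1.797, 0.0]
ft_force: [-0.1, 0.5, -4.6]
width: 11.6
grasp_force: 30.0
t: 9.8
ee_pos: [585.9, 167.2, 136.8]
orientation: [2.577, 1.797, 0.001]
ft_force: [-2.1, -0.5, 3.1]
width: 11.7
grasp_force: 30.0
```

Force went from −4.6 to +3.1 N, so it is on the mat. Release and retreat straight up.

```bash
python3 -m inch '[[[0,0,0,0,0,0,20],[0,0,0,0,0,0,40],[0,0,0,0,0,0,60],[0,0,0,0,0,0,100],[0,0,0,0,0,0,100],[0,0,0,0,0,0,100],[0,0,0,0,0,0,100],[0,0,0,0,0,0,100],[0,0,0,0,0,0,100],[0,0,0,0,0,0,100],[0,0,0,0,0,0,100],[0,0,0,0,0,0,100],[0,0,-10,0,0,0,100],[0,0,-30,0,0,0,100],[0,0,-60,0,0,0,100],[0,0,-100,0,0,0,100],[0,0,-130,0,0,0,100],[0,0,-150,0,0,0,100],[0,0,-150,0,0,0,100]]]'
python3 - <<'E'
from h import *
from workcell import status,optics
o=status.get_obs();s=optics.get_image("scene");w=optics.get_image("top")
a=[cv2.resize(s["frame"][170:300,300:460],(400,325)),cv2.resize(w["frame"][190:320,200:360],(400,325))]
cv2.imwrite("pics/placed.png",np.hstack(a)[:,:,::-1])
M=pose(o);print(o["qpos"].round(3),M.round(3));e=np.array([432.7,-130,220])-M[:3,3];print(M[:3,:3].T@e, np.arctan2(M[1,1],M[0,1]))
E
```

```text
t: 11.7
ee_pos: [587.3, 167.5, 290.3]
orientation: [2.575, 1.795, 0.01]
ft_force: [0.3, -0.4, -0.6]
width: 87.7
grasp_force: 0.0
[ 0.258  0.349  1.623 -0.     1.163  0.611] [[ 3.46000e-01  9.38000e-01  7.00000e-03  5.87337e+02]
 [ 9.38000e-01 -3.46000e-01  2.00000e-03  1.67508e+02]
 [ 4.00000e-03  6.00000e-03 -1.00000e+00  2.90286e+02]
 [ 0.00000e+00  0.00000e+00  0.00000e+00  1.00000e+00]]
[-332.90002336  -42.62882151   68.73447415] -0.3530473013110106
```

View pics/placed.png

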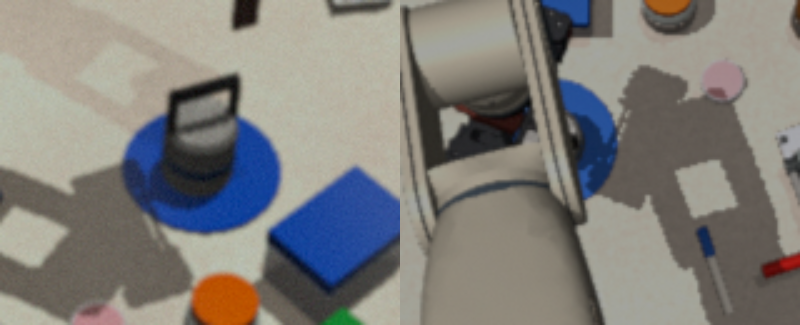

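The canister stands upright on the mat, close to its centre. Next, hover above the red handle with the fingers closing along the lifter's x axis.

```bash
python3 -m inch '[[[-40,-5,0,0,0,-0.1,100],[-90,-11,0,0,0,-0.2,100],[-140,-18,20,0,0,-0.3,100],[-190,-24,40,0,0,-0.4,100],[-240,-30,55,0,0,-0.5,100],[-290,-37,69,0,0,-0.6,100],[-320,-41,69,0,0,-0.673,100],[-333,-43,69,0,0,-0.673,100],[-333,-43,69,0,0,-0.673,100],[-333,-43,69,0,0,-0.673,100],[-333,-43,69,0,0,-0.673,100]]]'
python3 - <<'E'
from h import *
from workcell import status,optics
o=status.get_obs();w=optics.get_image("wrist");M=w["T"]=pose(o);pickle.dump(w,open("w2.pkl","wb"))
w1=pickle.load(open("w1.pkl","rb"))
c,s,m=blob(w["frame"],(0,170,60),(6,255,255),(150,0,450,300))
y,x=np.nonzero(m);L=cv2.fitLine(np.float32(np.c_[x,y]),2,0,.01,.01).ravel();k=(np.c_[x,y]-c)@L[:2]
e=[plane(w,*(c+L[:2]*q),67,M) for q in(k.min(),k.max())];v=e[1]-e[0];p=(e[0]+e[1])/2
print(c,s,M.round(3));print(p,np.linalg.norm(v),np.arctan2(v[1],v[0])%np.pi-np.pi/2, M[:3,:3].T@(p-M[:3,3]),M[:3,:3].T@v)
print(tri(ray(w,*c,M),ray(w1,172.88,170.49,w1["T"])))
cv2.imwrite("pics/w2.png",w["frame"][:,:,::-1])
E
```

```text
t: 12.9
ee_pos: [430.9, -129.6, 217.1]
orientation: [1.838, 2.548, 0.001]
ft_force: [0.4, -0.2, 0.6]
width: 87.7
grasp_force: 0.0
[323.13878008 226.78623391] [ 312  184   22   88 1787] [[-3.15000e-01  9.49000e-01  0.00000e+00  4.30901e+02]
 [ 9.49000e-01  3.15000e-01  0.00000e+00 -1.29573e+02]
 [ 0.00000e+00  0.00000e+00 -1.00000e+00  2.17126e+02]
 [ 0.00000e+00  0.00000e+00  0.00000e+00  1.00000e+00]]
[ 434.3731501  -132.32803303   67.        ] 73.62315748814807 0.33040228377439185 [ -3.73021461   2.37946286 150.12652034] [-7.36197354e+01  7.09768776e-01 -1.00232918e-02]
(array([ 433.64281626, -129.7907541 ,   69.78524174]), [np.float64(0.192675815704423), np.float64(0.19267581570444564)])
```

View pics/w2.png

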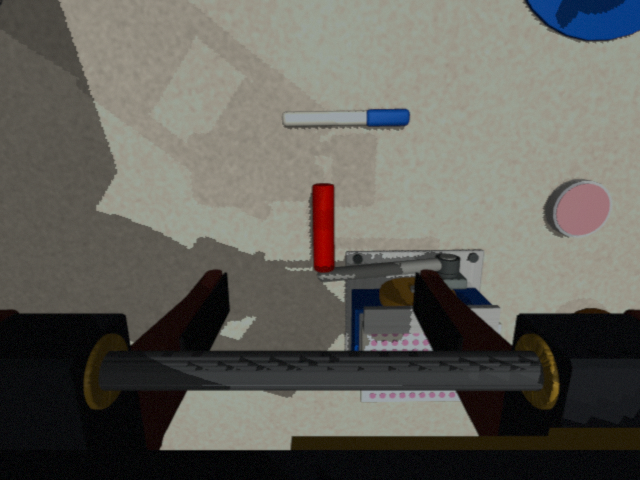

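The handle is vertical in the image at u≈323, v 184–271, and aligned with the pads. The marker at v≈118 is clear. Descend and grip.

```bash
python3 -m inch '[[[-2,2.4,40,0,0,0,100],[-2,2.4,80,0,0,0,100],[-2,2.4,115,0,0,0,100],[-2,2.4,135,0,0,0,100],[-2,2.4,145,0,0,0,100],[-2,2.4,149,0,0,0,100],[-2,2.4,149,0,0,0,60],[-2,2.4,149,0,0,0,0],[-2,2.4,149,0,0,0,0],[-2,2.4,149,0,0,0,0],[-2,2.4,149,0,0,0,0],[-2,2.4,149,0,0,0,0],[-2,2.4,149,0,0,0,0],[-2,2.4,149,0,0,0,0],[-2,2.4,149,0,0,0,0],[-2,2.4,149,0,0,0,0],[-2,2.4,149,0,0,0,0],[-2,2.4,149,0,0,0,0]]]'
python3 - <<'E'
from h import *
from workcell import status
o=status.get_obs();M=pose(o);print(o["t"],o["width"],o["grasp_force"],M.round(3),o["ft_force"])
for a in(0,.15,.3,.45,.6,.75,.9,1.05,1.2,1.35):
    f=lambda a:np.array([-np.cos(a+.22),np.sin(a+.22)])*115
    print(a,(f(a)-f(0)).round(1))
E
```

```text
t: 14.75
ee_pos: [433.6, -131.6, 68.2]
orientation: [1.839, 2.547, 0.001]
ft_force: [4.2, 4.0, -2.2]
width: 17.4
grasp_force: 30.0
14.75 17.425671444358603 30.003944635391235 [[-3.15000e-01  9.49000e-01  1.00000e-03  4.33559e+02]
 [ 9.49000e-01  3.15000e-01 -0.00000e+00 -1.31602e+02]
 [-0.00000e+00  1.00000e-03 -1.00000e+00  6.82110e+01]
 [ 0.00000e+00  0.00000e+00  0.00000e+00  1.00000e+00]] [ 4.17531814  3.9820701  -2.17871659]
0 [0. 0.]
0.15 [ 5.  16.5]
0.3 [12.4 32. ]
0.45 [22.1 46.3]
0.6 [33.8 59. ]
0.75 [47.2 69.8]
0.9 [62.1 78.4]
1.05 [78.2 84.7]
1.2 [95.  88.6]
1.35 [112.1  89.9]
```

Gripped (17.4 mm, 30 N). Swing along the arc: tool +y is lifter +x, and tool −z is up.

```bash
python3 -m inch '[[[0,2,-8,0,0,0,0],[0,5,-16.5,0,0,0,0],[0,8.4,-24.5,0,0,0,0],[0,12.4,-32,0,0,0,0],[0,17,-39.5,0,0,0,0],[0,22.1,-46.3,0,0,0,0],[0,27.7,-53,0,0,0,0],[0,33.8,-59,0,0,0,0],[0,33.8,-59,0,0,0,0],[0,33.8,-59,0,0,0,0]]]'
```

```text
t: 15.75
ee_pos: [461.7, -121.6, 127.6]
orientation: [-1.834, -2.544, 0.008]
ft_force: [-13.7, -9.9, 8.3]
width: 17.3
grasp_force: 30.0
```

```bash
python3 -m inch '[[[0,-2,-2,0,0,0,0],[0,4.5,-8,0,0,0,0],[0,11.7,-13.3,0,0,0,0],[0,19,-18,0,0,0,0],[0,27,-22.1,0,0,0,0],[0,35,-25.6,0,0,0,0],[0,43.5,-28.6,0,0,0,0],[0,52,-30.8,0,0,0,0],[0,60.8,-32.6,0,0,0,0],[0,60.8,-32.6,0,0,0,0],[0,60.8,-32.6,0,0,0,0]]]'
python3 - <<'E'
from h import *
from workcell import status,optics
o=status.get_obs();p=o["ee_pos"]
r=(p-[433.6,-131.6,68.2])@np.c_[[.949,.315,0],[0,0,1]]+[-112.2,25]
print(r,np.hypot(*r),np.arctan2(r[1],-r[0])-.22,o["ft_force"],o["orientation"])
w=optics.get_image("scene");t=optics.get_image("wrist")
cv2.imwrite("pics/lev.png",np.hstack([cv2.resize(w["frame"][200:360,180:340],(480,480)),cv2.resize(t["frame"][:,100:520],(320,366))[:0] if 0 else cv2.copyMakeBorder(cv2.resize(t["frame"],(320,240)),0,240,0,0,0)])[:,:,::-1])
E
```

```text
t: 16.85
ee_pos: [522.5, -101.5, 161.1]
orientation: [-1.837, -2.546, 0.002]
ft_force: [-5.9, -0.9, 6.0]
width: 17.0
grasp_force: 30.0
[-18.36849111 117.89779495] 119.32012202791424 1.1962387691243326 [-5.92247481 -0.86436741  5.97029282] [-1.83733813e+00 -2.54630567e+00  1.65054861e-03]
```

View pics/lev.png

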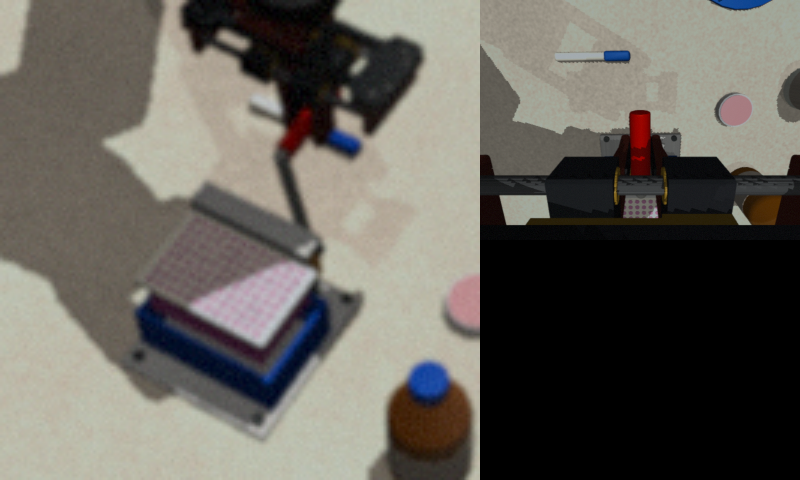

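The plate is raised and the lever is nearly upright, at about 1.2 rad. Move the remaining 18 mm or so.

```bash
python3 -m inch '[[[0,6,-0.7,0,0,0,0],[0,11,-1,0,0,0,0],[0,15,-1.2,0,0,0,0],[0,18,-1.3,0,0,0,0],[0,18,-1.3,0,0,0,0],[0,18,-1.3,0,0,0,0],[0,18,-1.3,0,0,0,0],[0,18,-1.3,0,0,0,0]]]'
python3 - <<'E'
from h import *
from workcell import status,optics
o=status.get_obs();p=o["ee_pos"]
r=(p-[433.6,-131.6,68.2])@np.c_[[.949,.315,0],[0,0,1]]+[-112.2,25]
print(r,np.arctan2(r[1],-r[0])-.22,o["ft_force"],o["width"])
t=optics.get_image("wrist");t["T"]=pose(o);pickle.dump(t,open("w3.pkl","wb"))
s=optics.get_image("scene")
a=cv2.resize(s["frame"][200:320,210:330],(480,480),interpolation=2);b=cv2.resize(t["frame"][200:440,240:400],(320,480),interpolation=2)
cv2.imwrite("pics/end.png",np.hstack([a,b])[:,:,::-1])
E
```

```text
t: 17.75
ee_pos: [539.3, -96.1, 162.1]
orientation: [-1.837, -2.546, 0.002]
ft_force: [-5.6, -1.6, 3.8]
width: 17.3
grasp_force: 30.0
[ -0.73130688 118.90367977] 1.3446459901477414 [-5.55651101 -1.64914314  3.77276339] 17.342563208621677
```

View pics/end.png

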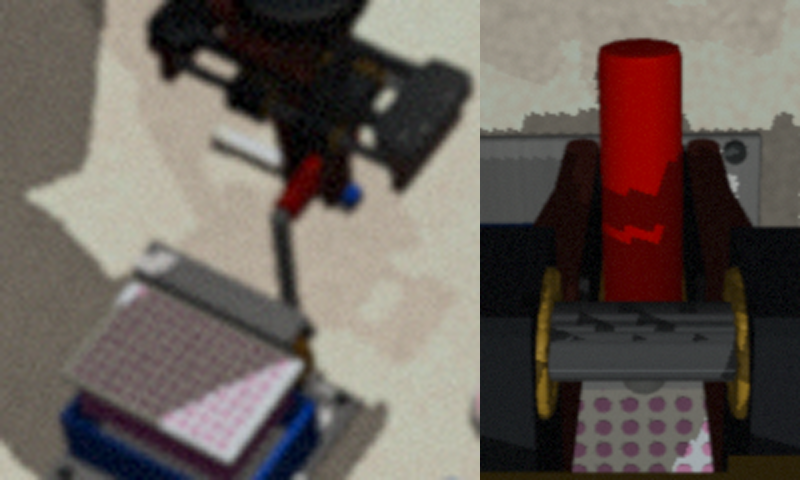

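The lever looks upright and the plate is raised. The scene arm runs from crop (290,300) to (281,212). Cross-check the angle independently, using the foot edges in w2 (u 346–484 at v≈250) and the arm's direction in the scene view.

Run:
```python
from h import *
w=pickle.load(open("w2.pkl","rb"));M=w["T"];S=pickle.load(open("scene.pkl","rb"))
ex=np.array([np.cos(.323),np.sin(.323),0])
a,b=[plane(w,u,252,6,M) for u in(346,484)]
H=np.array([539.3,-96.1,157.])
print('foot len',(b-a)@ex,'pivot minus handle along x',((a+b)/2-H)@ex+20)
# arm direction in scene: project candidate arm (41 mm toward lifter -y) at tilts
ey=np.array([-ex[1],ex[0],0]);top=H-41*ey
for al in(-.15,-.1,-.05,0,.05,.1,.15):
    low=top-90*(np.array([0,0,1])*np.cos(al)+ex*np.sin(al))
    K=np.array([[S["fx"],0,S["cx"]],[0,S["fy"],S["cy"]],[0,0,1]])
    p=cv2.projectPoints(np.array([top,low]),np.ravel(S["rvec"]),np.ravel(S["tvec"]),K,None)[0].reshape(-1,2)
    d=p[1]-p[0];print(al,((p-[210,200])*4).round(0).tolist(),(d[0]/d[1]).round(3),'seen',9/88)
```

```text
foot len 138.83457840314756 pivot minus handle along x 1.7448161964716817
-0.15 [[274.0, 220.0], [302.0, 318.0]] 0.291 seen 0.10227272727272728
-0.1 [[274.0, 220.0], [296.0, 315.0]] 0.234 seen 0.10227272727272728
-0.05 [[274.0, 220.0], [290.0, 312.0]] 0.174 seen 0.10227272727272728
0 [[274.0, 220.0], [284.0, 309.0]] 0.111 seen 0.10227272727272728
0.05 [[274.0, 220.0], [277.0, 306.0]] 0.043 seen 0.10227272727272728
0.1 [[274.0, 220.0], [271.0, 302.0]] -0.031 seen 0.10227272727272728
0.15 [[274.0, 220.0], [265.0, 299.0]] -0.11 seen 0.10227272727272728
```

Both checks put the lever within about 0.02 rad of straight up. Hold it a moment longer, confirm it is at rest, then hand in.

```bash
python3 -m inch '[[[0,0.5,0,0,0,0,0],[0,0.5,0,0,0,0,0],[0,0.5,0,0,0,0,0],[0,0.5,0,0,0,0,0],[0,0.5,0,0,0,0,0],[0,0.5,0,0,0,0,0],[0,0.5,0,0,0,0,0],[0,0.5,0,0,0,0,0]]]' && python3 -c "
from workcell import ctrl
print(ctrl.close_job())"
```

```text
t: 18.65
ee_pos: [539.6, -96.0, 162.1]
orientation: [-1.837, -2.546, 0.003]
ft_force: [-6.0, -1.8, 3.8]
width: 17.1
grasp_force: 30.0
the job is handed in; nothing more can be done
None
```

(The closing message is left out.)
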